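# Hang a slide rack on the inclined drain rail and lock it at the stop

## Task

Hook the slide rack that has the roller hanger onto the inclined drain rail, near its upper end and with both rollers seated on the bar; let go, so that it rolls down by itself and comes to rest under the leaf of the end stop's catch. Then push it on gently, without ramming it, until the catch drops behind its pin and holds it locked against the spring buffer. Keep the rack upright and leave everything else on the worktop where it is.

Things in the scene. Friction and masses are not known exactly. Their poses are not given: they have to be found in the camera images.
- rack: steel slide rack with roller hanger, 0.27 to 0.63 kg, standing on the worktop within 0.4 rad of this frame. Origin: centre of its underside; z up, y the way it travels on the rail. Basket of glass slides 80 (x) x 58 (y) x 32 mm high, above it a C-shaped hanger open to +x: spine plate on the -x side, flat arm below (its top 40 mm above the origin), two rollers above.
- rack_mouth (a point): centre of the hanger's mouth, 54 mm above the rack's origin. The rail passes through the mouth between the arm and the roller flanges: 28 mm of free height, open to +x, closed on the -x side by the spine plate, whose inner face lies at x = -10.5 mm.
- rack_groove (a point): point between the two rollers at the bottom of their grooves, 72 mm above the rack's origin; it lies on the rail's top edge when the rack hangs properly. Roller axles at y = -28 and +28 mm; groove bottom radius 8 mm, flange radius 12 mm; groove 7.6 mm wide at the bottom, 10.6 mm at the rim.
- rack_tab (a point): centre of the grey upright grip tab on top of the rack, 113.5 mm above and 11 mm behind (-y) its origin: 10 mm thick (x), 30 mm long (y), 29 mm high. A plate lies below it, its top 99 mm above the rack's origin. The tab is for gripping (pinch along x) and its -y end for pushing.
- rack_pin (a point): centre of the steel cross pin (7 mm thick, along x) at the rack's +y end, 58 mm ahead of and 105 mm above its origin; the catch drops behind it.
- stand: fixed grey base plate 100 x 372 x 10 mm with two steel posts, a drip pan (rim 24 mm above the worktop) and the inclined rail. Origin: centre of the underside, on the worktop.
- rail: inclined steel flat bar, 6 mm thick, 14 mm high, 362 mm long, posts under it at y = -168 and +170 mm. Origin: middle of its top edge, 135 mm above the worktop. y points downhill along the bar (0.14 rad below level), z upward square to it, x level, away from the robot. A rack hangs with its axes along these; it is brought on from the -x side, its spine stays on that side.
- rail_lower_end (a point): lower end of the rail's top edge. The end stop, an aluminium block with a spring buffer and a sprung pawl, is clamped on the bar uphill of it; its uphill face lies 55 to 85 mm from this end and is not reported. A rack let go rolls down at about 0.05 m/s until its pin runs under the pawl's long brake leaf and rubs to rest there, sooner or later with weight and friction.
- catch (a joint): angle of the pawl, rad: 0 down (at rest or locked), about 0.15 as the pin passes under it. From where the rack comes to rest it is 8 to 35 mm to the locked place; pushing the pin under the pawl's nose takes about 2 to 5 N.
- buffer (a joint): compression of the spring buffer, m, about 2 N per mm: 0 free; the pawl drops behind the pin at about 0.003 (6 N); at about 0.0045 the rack meets the rigid block. Locked, it stays at about 0.003.
- plain_rack: bystander: dipping rack with the same basket of slides but a thin wire bail handle (107 mm high) and no rollers. Origin: centre of its underside. Its place and the rack's may be exchanged.
- timer: bystander: small white bench timer, 66 x 64 x 19 mm, between robot and stand. Origin: centre of its underside.
- forceps: bystander: steel forceps, 132 x 14 x 9 mm, lying between robot and stand. Origin: centre of the underside.
- petri_dish: bystander: clear dish, 60 mm across, 13 mm high. Origin: centre of its underside.
- staining_jar: bystander: glass staining jar, 58 x 44 x 75 mm, left of the stand. Origin: centre of its underside.
- jar: bystander: white screw-lid jar, 59 mm across, 62 mm high, behind the stand. Origin: centre of its underside.

How it is judged:
By the outcome, as a careful person would: the job done as asked, in the order asked, and still so for the second after the job is handed in, with the robot touching nothing.
It also fails if it takes over 64 s, if anything falls off the work surface, if the arm or the gripper's body presses on something with over 40 N, if the wrist force passes 120 N, or if a joint passes its speed limit or range.

## Robot

A 6-joint arm with a two-finger parallel gripper is mounted at the origin on a cart in front of the work surface, level with it; the furniture and walls round the work are solid. World frame = base frame: x ahead of the robot, y to its left, z up, the work surface at z = 0. Lengths are in mm, angles in degrees, forces in N, time in s.
With the tool pointing down it reaches from about 350 to 850 mm from the base axis. Payload 8.1 kg.
Tool frame: the origin (TCP) lies between the finger pads; the fingertips stand 11 mm ahead of it and the grasp point (between the pads) lies 8 mm behind it; z points along the fingers, y is the line along which they close (so a half turn about z gives the same grasp; the last joint's range is limited). The gripper opens to 85 mm and grips with 20 to 120 N. Pads are 22 mm wide; open, the fingers measure 114 mm over their backs; the gripper's body (76 mm by 85 mm) begins 54 mm behind the grasp point. The pads swing forward as they close: fully open they stand 13 mm farther back than shut.
Start: joints at [-80.065, 7.471, 85.268, -0, 87.261, -4.893], TCP at [153.573, -580.018, 208.292] pointing down, gripper open.
Joint ranges: [-169.43, 169.43], [-51.17, 129.36], [1.28, 143.12], [-76.62, 256.62], [0, 156.53], [-152.29, 152.29]. Speed limits (degrees/s): [136.94, 136.94, 159.86, 180, 180, 180].

## Interface

Orientations are given as [roll, pitch, yaw] about the fixed x, y, z axes, in that order (R = Rz(yaw) Ry(pitch) Rx(roll)).
In Python, from bench import r, snapshot, get_calibration gives the robot as it stands.
- The arm moves only by the tool step_arm, never from a script. Its argument "rows" is a list of rows, each a list of 2 entries, a list of its own where there are three numbers: the shift along the tool's x, y, z in mm, then the turn about the tool's z in degrees. In form: [[[tx, ty, tz], yaw], ...]. A call has 1 to 12 rows; each row is the pose to reach, as a shift and turn from the pose commanded when the call began, along the tool's axes at that moment; what a row does not reach only later rows make up. A row lasts 1/10 s, in which the tool goes at most 50 mm and 8.59 degrees, less where a joint would pass 70% of its speed; a pose out of reach is approached as far as the arm can. A call with a gripper value outside its range is refused whole. "fingers" is the opening, from 0 (shut) to 1 (fully open), set as the call begins (left out, the last holds). The fingers move at their own pace and stop on an object; "squeeze" is the grip in N (left out, the last holds). Time passes only in rows, so rows that repeat a pose let the fingers close. It gives the time, the measured TCP pose, the force, the opening and the grip force at its end, in the units of the state.
- r.sense(): the state, without advancing time (a new reading comes with each control period).
- snapshot(name): name is "scene" or "top" or "wrist"; returns the picture (400x640x3 uint8, blue, green, red); there is no depth.
- get_calibration(name): a dict with "fovy" (degrees; the focal length in pixels is half the picture's height over the tangent of half this angle, whatever the lens; pixels are square), "cx", "cy" (the principal point, pixels), "eye" and "orientation" of the camera in the world. Camera axes: x right, y up, looking along -z (the intrinsics and any distortion apply to the point x, -y, -z); pixel columns grow to the right and rows downward; lengths in mm; the calibration is good to about 2 mm. The wrist camera is an equidistant fisheye: a pixel r from the principal point sees the ray r / f radians off the axis. A picture is of the moment at which its call begins: read the wrist's pose just before it. get_calibration takes no time and is no camera call; for the wrist camera it gives the pose at the moment of the call.
- r.hand_in(): hands the job in; it is judged then, once.
The state is a dict: "time": time; "joint_pos": joint angles; "qd": joint speeds; "joint_efforts": joint torques, N m; "tool_pos": TCP position; "tcp_rot": TCP orientation; "ft_force": force on the tool from outside, world axes, zero at the start; "wrist_torque": the same for the moment, N m; "finger_gap": finger opening in mm; "grip_force": force on a finger pad.
Only numpy, scipy, OpenCV 4.12 (cv2) and the standard library are available. Lean on these libraries where they do the work, as an engineer would, in place of code of your own. Each camera call takes 0.05 s, during which the arm holds its last target. There are 200 camera calls.

## Working session

There is one attempt and no reset: what is moved stays moved. The work goes in short steps, Python scripts to look and compute and a tool call to move; the robot and the scene stay as the last step left them, time stands still between calls to the robot, and variables do not carry over. Pictures are saved under pics/ and viewed, at most 10 in all, crops included, and the job is handed in when it is done.

Besides the shell and the picture viewer there is one more tool, called after "Emit:" by a JSON object that holds its "api" and its "payload", one argument or row to a line. step_arm: Moves the arm, as the interface text tells. Its arguments: {"type":"object","properties":{"rows":{"type":"array"},"fingers":{"type":"number"},"squeeze":{"type":"number"}},"required":["rows"]}

```bash
ls; mkdir -p pics
python3 - <<'E'
from bench import r,snapshot,get_calibration
import cv2
for n in ("scene","top","wrist"):
    c=get_calibration(n);print(n,c)
a=snapshot("scene");b=snapshot("top")
cv2.imwrite("pics/scene0.png",a);cv2.imwrite("pics/top0.png",b)
print(r.sense())
E
```

```text
pics
scene {'fovy': 46.68047926410022, 'cx': 320.117911445578, 'cy': 202.46859775843922, 'eye': array([-346.70282175,  692.53598216,  726.55926564]), 'orientation': array([  60.71119946,   -1.14342177, -119.42969441])}
top {'fovy': 51.02834467551319, 'cx': 321.8186061617585, 'cy': 201.99421035720857, 'eye': array([ 511.38010822,  164.90446011, 1253.34718106]), 'orientation': array([  4.10894315,  -0.57737816, -89.26031661])}
wrist {'fovy': 65.70646984690485, 'cx': 320.36316748284946, 'cy': 201.19964754393916, 'eye': array([ 219.0171273 , -562.904329  ,  372.99080745]), 'orientation': array([-15.46200237,   0.13359317, -75.19852409])}
{'time': 0.1, 'joint_pos': array([-8.00636331e+01,  7.50927575e+00,  8.53243754e+01, -2.65908304e-04,
        8.72608908e+01, -4.89251541e+00]), 'qd': array([-0.10959621, -0.16550565, -0.09506766, -0.02084815, -0.02410594,
        0.00673156]), 'joint_efforts': array([ 9.85862862e-04, -5.70952427e+01, -5.01940799e+01, -1.29947944e-04,
        8.08407407e-03,  8.25536802e-06]), 'tool_pos': array([ 153.49255632, -579.48103533,  207.3522472 ]), 'tcp_rot': array([-1.79905780e+02, -7.79855970e-03,  1.48288889e+01]), 'ft_force': array([ 0.05164382, -0.16508848, -0.27790127]), 'wrist_torque': array([-0.05037566, -0.00336034,  0.07409977]), 'grip_force': 0.0, 'finger_gap': 85.21313160620655}
```

View pics/scene0.png

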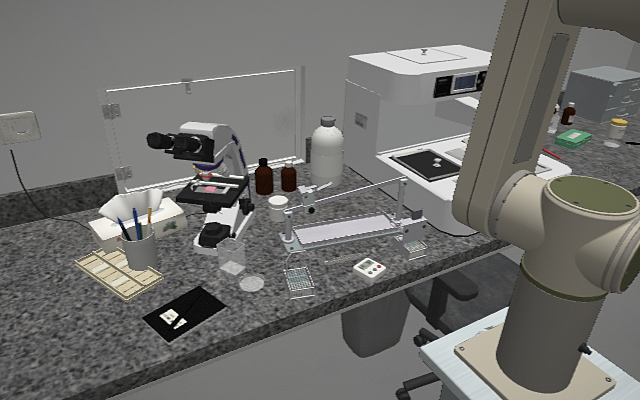

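View pics/top0.png

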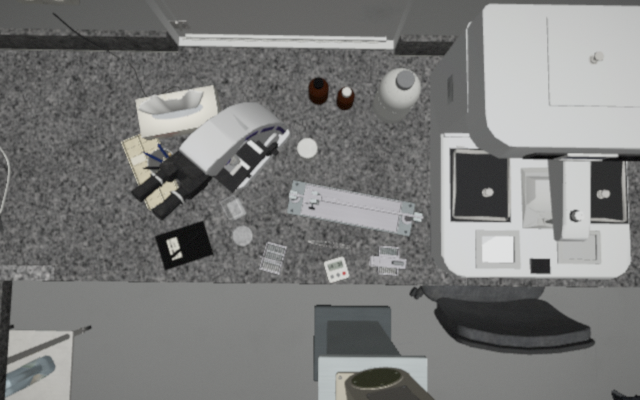

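The scene shows the stand with its rail; the upper end is on the right, about (415,215) in the top view, and the stop is on the left near (310,200). The roller rack with the grey tab is at top (388,262), and the plain rack is at (273,258). Next I'll enlarge both.

```bash
cat > h.py <<'E'
import numpy as np,cv2
from scipy.spatial.transform import Rotation as R
from bench import r,snapshot,get_calibration
def rays(n,px,c=None):
    c=c or get_calibration(n); px=np.atleast_2d(px).astype(float)
    f=200/np.tan(np.radians(c["fovy"]/2))
    u=(px-[c["cx"],c["cy"]])/f
    if n=="wrist":
        th=np.linalg.norm(u,axis=1); k=np.where(th>1e-9,np.sin(th)/np.maximum(th,1e-9),1)
        d=np.c_[u[:,0]*k,-u[:,1]*k,-np.cos(th)]
    else: d=np.c_[u[:,0],-u[:,1],-np.ones(len(u))]
    return c["eye"],d@R.from_euler("xyz",c["orientation"],degrees=True).as_matrix().T
def plane(n,px,z,c=None):
    e,d=rays(n,px,c); return e+d*((np.atleast_1d(z)-e[2])/d[:,2])[:,None]
def tri(n1,p1,n2,p2,c1=None,c2=None):
    e1,d1=rays(n1,p1,c1);e2,d2=rays(n2,p2,c2);out=[]
    for a,b in zip(d1,d2):
        s=np.linalg.lstsq(np.c_[a,-b],e2-e1,rcond=None)[0]
        x,y=e1+s[0]*a,e2+s[1]*b; out.append(np.r_[(x+y)/2,np.linalg.norm(x-y)])
    return np.array(out)
def proj(n,P,c=None):
    c=c or get_calibration(n); f=200/np.tan(np.radians(c["fovy"]/2))
    q=(np.atleast_2d(P)-c["eye"])@R.from_euler("xyz",c["orientation"],degrees=True).as_matrix()
    v=np.c_[q[:,0],-q[:,1]]; rho=np.linalg.norm(v,axis=1)
    s=np.arctan2(rho,-q[:,2])/np.maximum(rho,1e-9) if n=="wrist" else 1/-q[:,2]
    return v*np.reshape(s,(-1,1))*f+[c["cx"],c["cy"]]
E
python3 - <<'E'
import cv2,numpy as np
a=cv2.imread("pics/scene0.png");b=cv2.imread("pics/top0.png")
A=cv2.resize(a[165:275,270:430],None,fx=5,fy=5,interpolation=cv2.INTER_CUBIC)
B=cv2.resize(b[175:280,275:435],None,fx=5,fy=5,interpolation=cv2.INTER_CUBIC)
cv2.imwrite("pics/A.png",A);cv2.imwrite("pics/B.png",B)
E
```

```text
(no output)
```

View pics/A.png

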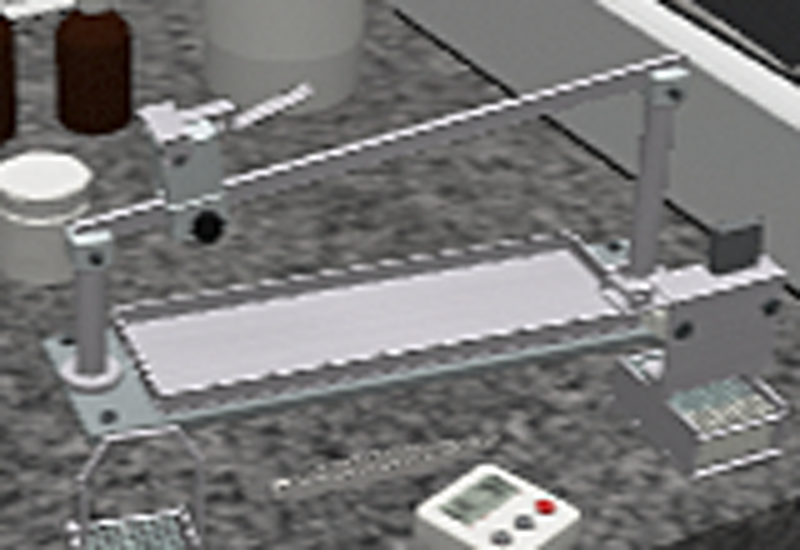

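View pics/B.png

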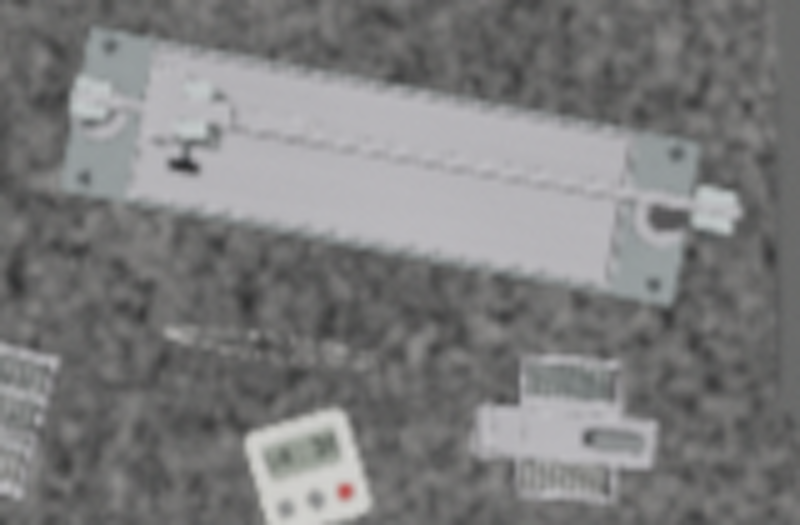

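Full rail is visible; scene-crop ends are about (78,228) and (685,60). The rack's tab is at top-crop (585–645,438), with the pin end to the left. Next I'll compute poses from these.

Run:
```python
from h import *
np.set_printoptions(precision=1,suppress=True)
b=lambda p:np.array(p,float)/5+[275,175]
a=lambda p:np.array(p,float)/5+[270,165]
C=plane("top",b([(95,28),(698,145),(672,303),(62,190)]),10);print(C,"centre",C.mean(0))
print("len",np.linalg.norm(C[1]-C[0]),np.linalg.norm(C[2]-C[3]),np.linalg.norm(C[3]-C[0]))
d=C[0]+C[3]-C[1]-C[2];yd=d[:2]/np.linalg.norm(d[:2]);print("rail dir ang",np.degrees(np.arctan2(yd[1],yd[0])))
# rail line, top-cam pts
for p,y in(((240,126),None),((400,157),None),((600,192),None)):
  q=b([p]);z=135
  for _ in range(5):
    X=plane("top",q,z)[0]; s=(X-C.mean(0))[:2]@yd; z=135-s*np.tan(.14)
  print("rail pt",X,"s",s,"lateral",(X-C.mean(0))[:2]@[yd[1],-yd[0]])
# rack
print("plate z99",plane("top",b([(478,432),(655,445),(500,405),(655,420),(650,468),(500,458)]),99))
print("tab top",plane("top",b([(583,437),(645,440)]),128))
print("basket",plane("top",b([(523,355),(622,360),(613,502),(517,497)]),32))
# tab scene: top corners crop
print("tab scene",plane("scene",a([(710,233),(762,220)]),128), "tab bottom",plane("scene",a([(712,272),(762,262)]),99))
import json;
```

```text
[[ 663.7  237.4   10. ]
 [ 598.6 -123.1   10. ]
 [ 504.5 -107.3   10. ]
 [ 566.7  255.2   10. ]] centre [583.4  65.5  10. ]
len 366.26536709515995 367.86199577048 98.62143060921814
rail dir ang 80.01564493919373
rail pt [597.7 151.4 122.7] s 87.05884992799828 lateral -0.8579113040090421
rail pt [581.3  65.7 135. ] s -0.17967950876477323 lateral -2.1561979694912763
rail pt [563.2 -38.7 150. ] s -106.19097504482923 lateral -1.784582394070622
plate z99 [[433.3  18.7  99. ]
 [427.4 -78.4  99. ]
 [448.1   6.7  99. ]
 [441.  -78.4  99. ]
 [414.9 -75.6  99. ]
 [419.3   6.6  99. ]]
tab top [[433.3 -33.7 128. ]
 [432.1 -66.9 128. ]]
basket [[473.4 -15.7  32. ]
 [471.3 -73.3  32. ]
 [389.5 -68.1  32. ]
 [391.7 -12.5  32. ]]
tab scene [[426.5 -28.6 128. ]
 [424.4 -61.4 128. ]] tab bottom [[431.5 -38.4  99. ]
 [427.2 -68.6  99. ]]
```

```bash
cat >> h.py <<'E'
def shift(P,yaw=None):
    s=r.sense(); M=R.from_euler("xyz",s["tcp_rot"],degrees=True)
    d=M.inv().apply(np.array(P,float)-s["tool_pos"])
    dy=0 if yaw is None else -((yaw-s["tcp_rot"][2]+180)%360-180)
    return np.round(d,1),round(dy,1)
E
python3 - <<'E'
from h import *
print(shift((345,-140,330),60));print(shift((425,-52,240),87))
print(plane("top",[(440,275)],90))
E
```

```text
(array([ 297.6, -376. , -122. ]), np.float64(-45.2))
(array([ 397.5, -440.5,  -31.9]), np.float64(-72.2))
[[ 397.77493693 -174.13945102   90.        ]]
```

Emit:
{"api": "step_arm", "payload": {
  "rows": [
    [[25, -31, -20], -5],
    [[60, -75, -50], -13],
    [[95, -118, -80], -21],
    [[130, -160, -110], -28],
    [[162, -202, -122], -35],
    [[195, -244, -122], -42],
    [[228, -286, -122], -49],
    [[260, -327, -122], -55],
    [[297, -372, -122], -60],
    [[330, -395, -110], -66],
    [[365, -418, -80], -72],
    [[398, -440, -50], -72]
  ],
  "fingers": 0.6
}}

```text
time: 1.3
tool_pos: [403.0, -81.0, 281.1]
tcp_rot: [179.8, 0.1, 87.1]
ft_force: [1.1, -1.1, -0.4]
finger_gap: 51.3
grip_force: 0.0
```

Emit:
{"api": "step_arm", "payload": {
  "rows": [
    [[0, 0, 0], 0],
    [[0, 0, 0], 0],
    [[0, 0, 0], 0],
    [[0, 0, 0], 0]
  ]
}}

```text
time: 1.7
tool_pos: [401.6, -84.2, 281.3]
tcp_rot: [179.9, 0.0, 86.7]
ft_force: [-1.1, -0.4, 0.8]
finger_gap: 51.1
grip_force: 0.0
```

Run:
```python
from h import *
s=r.sense();print(s["tool_pos"],s["tcp_rot"],s["joint_pos"],s["finger_gap"],s["time"])
c=get_calibration("wrist");print(c)
cv2.imwrite("pics/w1.png",snapshot("wrist"))
print(proj("wrist",[(431,-50,128),(573,20,141)],c))
```

```text
[401.61947686 -84.16082103 281.28015251] [1.79921105e+02 3.67734823e-02 8.67038211e+01] [-1.89895761e+01 -2.39922547e+01  1.06223664e+02 -1.41897869e-02
  9.76826902e+01 -1.56953301e+01] 51.06981136238007 1.7
{'fovy': 65.70646984690485, 'cx': 320.36316748284946, 'cy': 201.19964754393916, 'eye': array([405.86375797, -17.38888876, 446.96560429]), 'orientation': array([-1.54238917e+01,  1.17554704e-02, -3.32276753e+00])}
[[346.57105313 148.05574305]
 [476.12222984  81.42874468]]
```

View pics/w1.png

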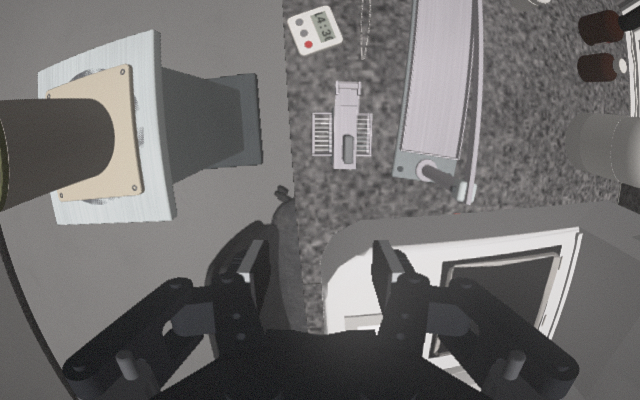

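The wrist view shows the tab at about (348,149), matching the prediction of (346.6,148). The rail's upper end is at about (471,190).

Run:
```python
from h import *
np.set_printoptions(precision=1,suppress=True)
g=cv2.imread("pics/w1.png",0)
print(g[132:168:3,338:360])
m=(g[125:172,336:362]<120).astype(np.uint8)
n,l,st,ce=cv2.connectedComponentsWithStats(m)
for i in range(1,n):
  if st[i,4]>60:
    print(st[i],ce[i]+[336,125]); p=np.argwhere(l==i)[:,::-1].astype(np.float32)+[336,125]
    w=plane("wrist",p,128).astype(np.float32); print(cv2.minAreaRect(w[:,:2]))
# plate sides -> yaw
print(plane("wrist",[(335.5,95),(333.5,165),(358.5,95),(355.5,165),(336,84),(360,84)],99))
print(plane("wrist",[(312,113),(312,156),(372,113),(372,156)],32))
```

```text
[[196 196 195 196 197 196 198 200 200 193 193 193 194 195 197 194 196 193
  177 143 152 147]
 [195 194 196 196 176 134  87  79  94  92  88  97 124 159 182 195 196 192
  167 101  98 103]
 [195 193 193 197 152  82  87 117 146 142 145 142 142 138 122 130 171 195
  178 136 135 133]
 [195 195 194 196 154  83  91 126 141 147 147 145 145 143 127 150 181 199
  195 157 152 151]
 [192 196 194 196 156  82  86 127 144 149 143 143 144 144 131 146 175 186
  168 116 108 107]
 [194 193 199 176 134  78  95 124 146 145 146 148 145 138 129 147 175 187
  160 117 121 129]
 [193 193 194 176 132  83 100 128 142 145 144 142 139 141 129 167 189 192
  176 165 166 169]
 [193 195 193 177 133  85 101 127 144 144 144 141 141 137 127 169 190 179
  136 106 101 102]
 [191 193 190 177 132  86 107 129 143 145 145 144 141 137 128 163 193 184
  148 148 143 139]
 [193 195 192 181 146  91 106 126 141 145 141 141 137 135 135 170 192 181
  128 121 117 124]
 [193 191 191 192 195 180 118 121 133 138 137 136 135 129 126 165 193 181
  125 118 116 123]
 [192 190 192 195 194 195 198 199 196 194 188 192 193 194 191 193 193 179
   97  98 102 104]]
[ 6 10  9 28 67] [344.2 146. ]Traceback (most recent call last):
  File "<stdin>", line 10, in <module>
cv2.error: OpenCV(4.12.0) /io/opencv/modules/imgproc/src/convhull.cpp:143: error: (-215:Assertion failed) total >= 0 && (depth == CV_32F || depth == CV_32S) in function 'convexHull'
```

Run:
```python
from h import *
np.set_printoptions(precision=1,suppress=True)
print(plane("wrist",[(349.2,138),(348.3,163.5),(348.7,150.5)],128))
print(plane("wrist",[(335.5,95),(333.5,165),(358.5,95),(355.5,165),(336,84),(360,84)],99))
print(plane("wrist",[(312,113),(312,156),(372,113),(372,156)],32))
print(shift((432,-51,180),87))
```

```text
[[434.2 -39.7 128. ]
 [432.1 -66.3 128. ]
 [433.1 -52.7 128. ]]
[[424.    7.4  99. ]
 [417.6 -71.6  99. ]
 [449.6   6.4  99. ]
 [442.7 -72.9  99. ]
 [425.3  19.8  99. ]
 [452.   18.8  99. ]]
[[395.2 -10.3  32. ]
 [391.6 -68.   32. ]
 [475.  -13.9  32. ]
 [472.9 -72.2  32. ]]
(array([ 34.9,  28.3, 101.3]), np.float64(-0.3))
```

Emit:
{"api": "step_arm", "payload": {
  "rows": [
    [[17, 14, 30], 0.5],
    [[34.4, 28.8, 60], 0.5],
    [[34.4, 28.8, 95], 0.5],
    [[34.4, 28.8, 125], 0.5],
    [[34.4, 28.8, 145], 0.5],
    [[34.4, 28.8, 157], 0.5],
    [[34.4, 28.8, 164], 0.5],
    [[34.4, 28.8, 167], 0.5],
    [[34.4, 28.8, 167], 0.5],
    [[34.4, 28.8, 167], 0.5]
  ],
  "fingers": 0.6
}}

```text
time: 2.75
tool_pos: [433.1, -50.5, 114.5]
tcp_rot: [179.9, 0.0, 86.3]
ft_force: [0.0, -0.3, 1.0]
finger_gap: 51.0
grip_force: 0.0
```

Emit:
{"api": "step_arm", "payload": {
  "rows": [
    [[0, 0, 0], 0],
    [[0, 0, 0], 0],
    [[0, 0, 0], 0],
    [[0, 0, 0], 0],
    [[0, 0, 0], 0],
    [[0, 0, 0], 0]
  ],
  "fingers": 0,
  "squeeze": 25
}}

```text
time: 3.35
tool_pos: [432.3, -50.2, 113.3]
tcp_rot: [-180.0, -0.0, 86.3]
ft_force: [-0.3, 0.3, 0.8]
finger_gap: -0.2
grip_force: 0.0
```

Run:
```python
from h import *
a=snapshot("wrist");s=snapshot("scene")
A=cv2.resize(a[60:400,150:560],(480,400));S=cv2.resize(s[150:290,330:490],(457,400),interpolation=cv2.INTER_CUBIC)
cv2.imwrite("pics/w2.png",cv2.resize(np.hstack([A,S]),(800,342)))
print(r.sense()["finger_gap"],proj("wrist",[r.sense()["tool_pos"]]))
```

```text
0.23224122355492752 [[319.77720638 236.70343737]]
```

View pics/w2.png

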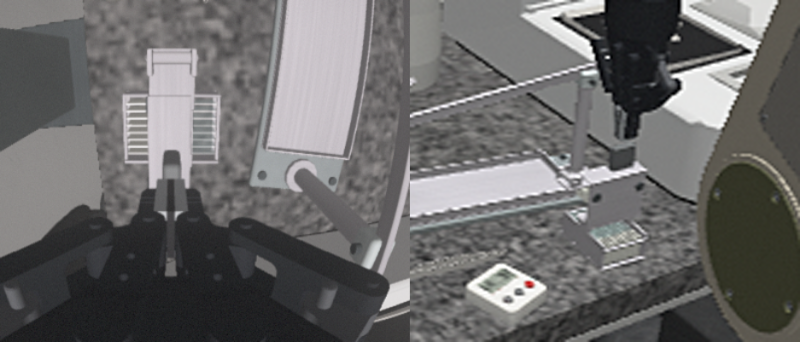

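The wrist view shows the fingers shut just behind the tab's -y end, so the grasp missed. I'll measure where the rack is now.

Run:
```python
from h import *
np.set_printoptions(precision=1,suppress=True)
a=snapshot("wrist");t=snapshot("top");g=cv2.cvtColor(a,cv2.COLOR_BGR2GRAY)
f=lambda x,y:((x/800*937)*410/480+150,(y/342*400)*340/400+60)
pts=[f(148,50),f(194,50),f(124,95),f(219,95),f(219,163),f(172,150),f(158,182),f(185,182)]
print(np.array(pts))
print(plane("wrist",pts[:2],99),plane("wrist",pts[2:5],32),plane("wrist",pts[5:],[128,105,105]))
T=t[175:280,340:435];cv2.imwrite("pics/c.png",np.hstack([cv2.resize(T,(470,520),interpolation=cv2.INTER_CUBIC),cv2.resize(a[130:330,270:380],(286,520),interpolation=cv2.INTER_CUBIC)]))
```

```text
[[298.1 109.7]
 [344.1 109.7]
 [274.1 154.4]
 [369.1 154.4]
 [369.1 222. ]
 [322.1 209.1]
 [308.1 240.9]
 [335.1 240.9]]
[[424.5  22.2  99. ]
 [450.8  20.5  99. ]] [[397.7 -10.   32. ]
 [474.2 -14.9  32. ]
 [472.7 -72.4  32. ]] [[434.9 -29.3 128. ]
 [424.8 -55.9 105. ]
 [441.2 -56.9 105. ]]
```

View pics/c.png

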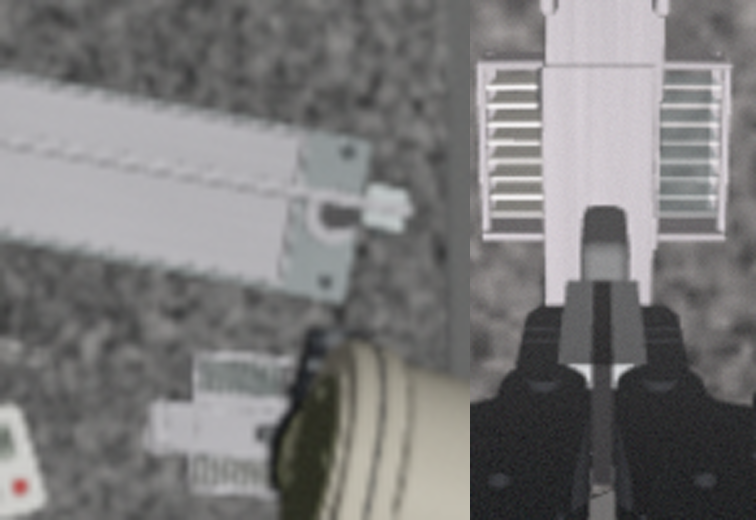

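Run:
```python
from h import *
np.set_printoptions(precision=1,suppress=True)
s=r.sense();p=s["tool_pos"]
print(p, proj("scene",[p,p+[0,0,-11],[433,-52,128],[433,-52,99],p+[0,0,30]]))
print(tri("scene",[(419,206.6)],"wrist",[(320,237.7)]))
a=snapshot("scene")
cv2.imwrite("pics/d.png",cv2.resize(a[170:250,380:480],(800,640)[:1]+(600,),interpolation=cv2.INTER_CUBIC))
```

```text
[432.3 -50.2 113.3] [[416.4 213.5]
 [415.9 217.1]
 [417.4 208.4]
 [416.1 217.9]
 [417.8 203.5]]
[[430.3 -47.2 134.4  10.6]]
```

View pics/d.png

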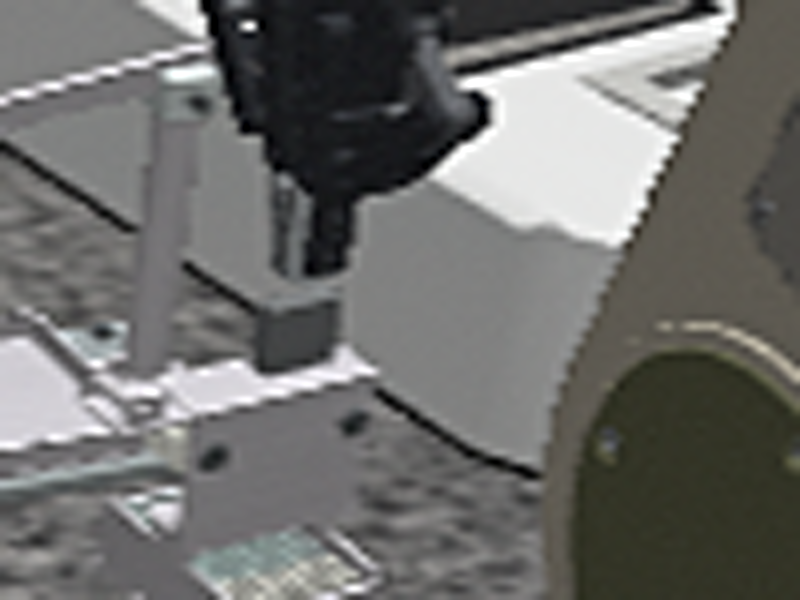

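The fingertips sit just above the tab's top at crop (310,275), so they ended up higher than the stated geometry gives. I'll open, go down 20 mm in steps while watching the force, and close again.

Emit:
{"api": "step_arm", "payload": {
  "rows": [
    [[0, 0, 0], 0],
    [[0, 0, 0], 0],
    [[-1.5, 0, 0], 0],
    [[-1.5, 0, 4], 0],
    [[-1.5, 0, 8], 0],
    [[-1.5, 0, 12], 0],
    [[-1.5, 0, 15], 0],
    [[-1.5, 0, 18], 0],
    [[-1.5, 0, 20], 0],
    [[-1.5, 0, 20], 0]
  ],
  "fingers": 0.45
}}

```text
time: 4.6
tool_pos: [432.0, -51.6, 93.0]
tcp_rot: [-180.0, -0.0, 86.3]
ft_force: [-0.3, -0.1, 0.6]
finger_gap: 38.3
grip_force: 0.0
```

Emit:
{"api": "step_arm", "payload": {
  "rows": [
    [[0, 0, 0], 0],
    [[0, 0, 0], 0],
    [[0, 0, 0], 0],
    [[0, 0, 0], 0],
    [[0, 0, 0], 0],
    [[0, 0, 0], 0]
  ],
  "fingers": 0,
  "squeeze": 25
}}

```text
time: 5.2
tool_pos: [432.5, -51.7, 93.6]
tcp_rot: [180.0, 0.0, 86.3]
ft_force: [1.7, 0.4, 0.2]
finger_gap: 9.4
grip_force: 28.1
```

Emit:
{"api": "step_arm", "payload": {
  "rows": [
    [[0, 0, -3], 0],
    [[0, 0, -8], 0],
    [[0, 0, -15], 0],
    [[0, 0, -24], 0],
    [[0, 0, -34], 0],
    [[0, 0, -44], 0],
    [[0, 0, -54], 0],
    [[0, 0, -64], 0],
    [[0, 0, -74], 0],
    [[0, 0, -82], 0],
    [[0, 0, -87], 0],
    [[0, 0, -89], 0]
  ]
}}

```text
time: 6.4
tool_pos: [432.5, -51.7, 183.0]
tcp_rot: [180.0, 0.0, 86.3]
ft_force: [0.2, -1.0, -6.0]
finger_gap: 9.2
grip_force: 27.2
```

Emit:
{"api": "step_arm", "payload": {
  "rows": [
    [[1, 4, 0], 0.5],
    [[3, 12, 0], 1],
    [[5, 22, 0], 2],
    [[7, 32, 0], 3],
    [[9, 42, 0], 4],
    [[12, 52, 0], 5],
    [[14, 62, 0], 6],
    [[16, 71, 0], 6.5],
    [[17, 77, 0], 6.5],
    [[17, 79, 0], 6.5],
    [[17, 79, 0], 6.5]
  ]
}}

```text
time: 7.5
tool_pos: [512.2, -39.8, 182.3]
tcp_rot: [-180.0, 0.0, 79.8]
ft_force: [0.0, -0.0, -5.3]
finger_gap: 9.3
grip_force: 27.2
```

Run:
```python
from h import *
np.set_printoptions(precision=1,suppress=True)
s=r.sense();print(s["tool_pos"],s["tcp_rot"],s["ft_force"],s["finger_gap"])
a=snapshot("wrist");b=snapshot("scene");t=snapshot("top")
for n,i in(("w",a),("s",b),("t",t)):cv2.imwrite(f"pics/{n}3.png",i)
A=cv2.resize(a[100:350,230:480],(520,520),interpolation=cv2.INTER_CUBIC)
S=cv2.resize(b[150:280,360:430],(280,520),interpolation=cv2.INTER_CUBIC)
cv2.imwrite("pics/e.png",np.hstack([A,S]))
```

```text
[512.2 -39.8 182.3] [-180.     0.    79.8] [ 0.  -0.  -5.3] 9.348133326319786
```

View pics/e.png

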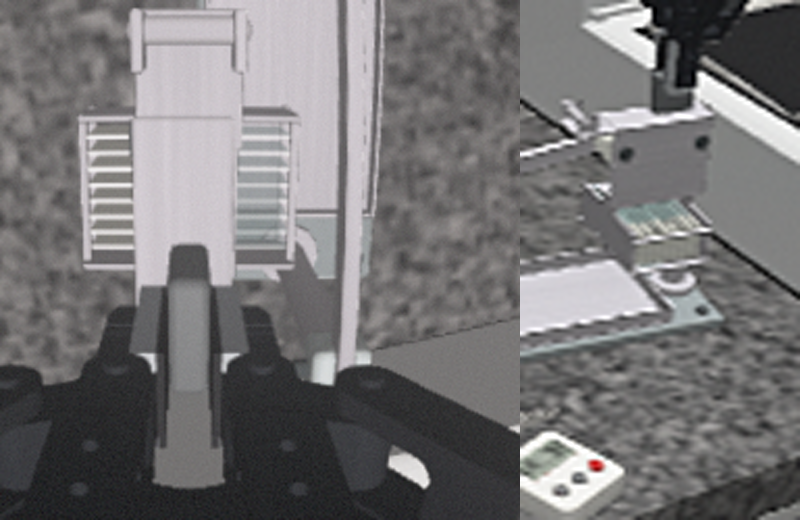

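The rack is held and the rail runs parallel to it at crop x about 345. Next: tilt, yaw and the offset to the rail.

Run:
```python
from h import *
np.set_printoptions(precision=1,suppress=True)
k=250/520;w=lambda L:np.array(L,float)*k+[230,100]
c=get_calibration("wrist")
obs=w([(145,26),(240,26),(80,118),(300,108),(83,268),(292,268),(134,116),(237,116)])
print("obs\n",obs)
yaw=np.radians(-10.2)
for dz in(-4,0,4):
 for tilt in (0,4,8):
  tab=np.array([512.2,-40,89+dz+113.5])
  M=R.from_euler("z",-10.2,degrees=True)*R.from_euler("x",-tilt,degrees=True)
  loc=np.array([(-13,58,105),(13,58,105),(-40,29,32),(40,29,32),(-40,-29,32),(40,-29,32)])-[0,-11,113.5]
  q=proj("wrist",tab+M.apply(loc),c)
  print(dz,tilt,(q-obs[:6]).round(0).tolist())
# rail line vs wrist
for p in w([(340,20),(344,150),(344,300)]):
  z=140
  for _ in range(8):
    X=plane("wrist",[p],z,c)[0]; s=(X-[581.3,65.7,0])[:2]@[.177,.984]; z=135-s*np.tan(.14)
  print("rail",X,"s",s,"lat vs top-cam line",(X-[581.3,65.7,0])[:2]@[.984,-.177])
```

```text
obs
 [[299.7 112.5]
 [345.4 112.5]
 [268.5 156.7]
 [374.2 151.9]
 [269.9 228.8]
 [370.4 228.8]
 [294.4 155.8]
 [343.9 155.8]]
-4 0 [[-5.0, 2.0], [1.0, 2.0], [-1.0, -2.0], [-1.0, 2.0], [1.0, -2.0], [0.0, -2.0]]
-4 4 [[-4.0, 3.0], [-0.0, 3.0], [-0.0, 5.0], [-2.0, 10.0], [1.0, 5.0], [-0.0, 5.0]]
-4 8 [[-4.0, 5.0], [-1.0, 5.0], [1.0, 12.0], [-2.0, 17.0], [1.0, 12.0], [-0.0, 12.0]]
0 0 [[-6.0, 2.0], [1.0, 2.0], [-2.0, -2.0], [0.0, 3.0], [-0.0, -0.0], [1.0, -0.0]]
0 4 [[-5.0, 3.0], [1.0, 3.0], [-1.0, 5.0], [-1.0, 10.0], [-0.0, 7.0], [1.0, 7.0]]
0 8 [[-4.0, 5.0], [-0.0, 5.0], [-0.0, 13.0], [-1.0, 18.0], [0.0, 14.0], [1.0, 14.0]]
4 0 [[-7.0, 2.0], [2.0, 2.0], [-3.0, -1.0], [1.0, 4.0], [-1.0, 2.0], [2.0, 2.0]]
4 4 [[-6.0, 3.0], [1.0, 3.0], [-2.0, 6.0], [0.0, 11.0], [-1.0, 9.0], [1.0, 9.0]]
4 8 [[-5.0, 5.0], [0.0, 5.0], [-1.0, 14.0], [-1.0, 18.0], [-1.0, 16.0], [1.0, 16.0]]
rail [573.5  23.9 141. ] s -42.56246261059346 lat vs top-cam line -0.3010457135424678
rail [567.4 -17.6 146.9] s -84.41487835052061 lat vs top-cam line 1.0239179075028182
rail [560.4 -66.5 153.8] s -133.76146640202725 lat vs top-cam line 2.8061317023679657
```

Run:
```python
from h import *
np.set_printoptions(precision=2,suppress=True)
g=cv2.imread("pics/w3.png",0)
for y in (110,150,190,230,260): print(y,g[y,384:408])
t=cv2.imread("pics/top0.png",0)
O=np.array([581.3,65.7]);d=np.array([.177,.984]);
P=[]
for x in range(325,396,5):
  yl=200.2+(x-323)*.1875  # predicted line row
  col=t[int(yl)-6:int(yl)+8,x]; 
  if x%20==5: print(x,int(yl)-6,col)
```

```text
110 [197 194 195 194 194 198 194 184 140 107 100 105 132 182 204 202 199 199
 200 199 196 197 197 196]
150 [195 195 194 195 193 193 194 195 157 118 100 103 129 168 200 202 204 200
 200 203 198 196 201 199]
190 [194 195 194 192 192 196 197 180 149 103  98 104 144 185 196 198 204 201
 199 202 191 190 169 126]
230 [159 160 159 161 158 158 143 117  98  93 111 155 193 194 194 200 198 196
 184 141 159 163 164 135]
260 [105 106 108 108 104  98  94  90  93 111 175 191 192 198 198 196 184 141
 104 101 102 101 100 104]
325 194 [180 179 175 177 180 181 180 171 170 177 180 179 180 182]
345 198 [181 182 181 181 181 179 164 163 179 181 180 182 182 182]
365 202 [181 180 179 172 176 184 170 167 180 181 180 180 182 183]
385 205 [181 179 178 178 178 179 170 168 177 179 180 181 179 180]
```

Run:
```python
from h import *
np.set_printoptions(precision=2,suppress=True)
# camera has not moved since pics/w3
c=get_calibration("wrist")
def on(n,px,c=None,dx=0):
  out=[]
  for p in px:
    z=140
    for _ in range(8):
      X=plane(n,[p],z,c)[0]; s=(X-[581.3,65.7,0])[:2]@[.177,.984]; z=135-s*np.tan(.14)
    out.append((s,(X-[581.3,65.7,0])[:2]@[.984,-.177]+dx))
  return np.array(out)
q=on("wrist",[(396.6,110),(396.7,150),(396.1,190),(395,230),(393.5,260)],c,3)
print("wrist",q,np.polyfit(*q.T,1),np.polyval(np.polyfit(*q.T,1),-105))
g=cv2.imread("pics/top0.png",0).astype(float);P=[]
for x in range(326,396,3):
  yl=200.2+(x-323)*.1875
  r0=int(yl)-4; col=g[r0:r0+11,x]; wt=np.clip(177-col,0,None); P.append((x,r0+(wt*np.arange(11)).sum()/max(wt.sum(),1)))
q=on("top",P); f=np.polyfit(*q.T,1);print("top dark band",f,np.polyval(f,-105),np.std(q[:,1]-np.polyval(f,q[:,0])))
```

```text
wrist [[ -42.72    4.88]
 [ -69.67    4.78]
 [ -96.36    4.78]
 [-123.69    5.01]
 [-145.19    5.1 ]] [-0.    4.67] 4.937923816075758
top dark band [-0.01 -0.02] 0.5860652005737281 0.5816236288678066
```

Emit:
{"api": "step_arm", "payload": {
  "rows": [
    [[0, 3, 0], 0],
    [[0, 9, 0], 0],
    [[0, 16, 0], 0],
    [[0, 23, 0], 0],
    [[0, 30, 0], 0],
    [[0, 36, 0], 0],
    [[0, 41, 0], 0],
    [[0, 45, 0], 0],
    [[0, 48, 0], 0],
    [[0, 50, 0], 0],
    [[0, 52, 0], 0],
    [[0, 54, 0], 0]
  ]
}}

```text
time: 8.85
tool_pos: [565.4, -49.3, 182.4]
tcp_rot: [-180.0, -0.0, 79.8]
ft_force: [0.2, 0.1, -5.3]
finger_gap: 9.2
grip_force: 27.2
```

Emit:
{"api": "step_arm", "payload": {
  "rows": [
    [[0, 0.5, 0], 0],
    [[0, 1, 0], 0],
    [[0, 1.5, 0], 0],
    [[0, 2, 0], 0],
    [[0, 2.5, 0], 0],
    [[0, 3, 0], 0],
    [[0, 3.5, 0], 0],
    [[0, 4, 0], 0],
    [[0, 4.5, 0], 0],
    [[0, 5, 0], 0],
    [[0, 5, 0], 0]
  ]
}}

```text
time: 9.95
tool_pos: [570.3, -50.2, 182.4]
tcp_rot: [-180.0, -0.0, 79.8]
ft_force: [0.6, 0.5, -5.9]
finger_gap: 9.5
grip_force: 27.2
```

No contact yet, as expected; on in 0.5 mm steps.

Emit:
{"api": "step_arm", "payload": {
  "rows": [
    [[0, 0.5, 0], 0],
    [[0, 1, 0], 0],
    [[0, 1.5, 0], 0],
    [[0, 2, 0], 0],
    [[0, 2, 0], 0]
  ]
}}

```text
time: 10.45
tool_pos: [572.3, -50.6, 182.4]
tcp_rot: [180.0, -0.0, 79.8]
ft_force: [-0.3, -0.9, -5.4]
finger_gap: 9.0
grip_force: 27.2
```

Emit:
{"api": "step_arm", "payload": {
  "rows": [
    [[0, 0.5, 0], 0],
    [[0, 1, 0], 0],
    [[0, 1, 0], 0]
  ]
}}

```text
time: 10.75
tool_pos: [573.0, -50.7, 182.3]
tcp_rot: [-180.0, 0.0, 79.8]
ft_force: [-1.7, -0.2, -6.6]
finger_gap: 9.3
grip_force: 27.2
```

Emit:
{"api": "step_arm", "payload": {
  "rows": [
    [[0, 0.5, 0], 0],
    [[0, 1, 0], 0],
    [[0, 1, 0], 0]
  ]
}}

```text
time: 11.05
tool_pos: [573.7, -50.8, 182.1]
tcp_rot: [-179.9, -0.0, 79.8]
ft_force: [-3.4, 0.8, -4.8]
finger_gap: 9.2
grip_force: 27.4
```

Emit:
{"api": "step_arm", "payload": {
  "rows": [
    [[0, -3, 0], 0],
    [[0, -6, 0], 0],
    [[0, -9.2, 0], 0],
    [[0, -9.2, 0], 0],
    [[0, -9.2, 1], 0],
    [[0, -9.2, 2], 0],
    [[0, -9.2, 3], 0],
    [[0, -9.2, 4], 0],
    [[0, -9.2, 5], 0],
    [[0, -9.2, 5.5], 0],
    [[0, -9.2, 5.5], 0]
  ]
}}

```text
time: 12.15
tool_pos: [565.0, -49.2, 176.7]
tcp_rot: [-180.0, 0.0, 79.8]
ft_force: [-0.2, 1.3, -6.1]
finger_gap: 9.2
grip_force: 27.2
```

Emit:
{"api": "step_arm", "payload": {
  "rows": [
    [[0, 0, 0.5], 0],
    [[0, 0, 1], 0],
    [[0, 0, 1.5], 0],
    [[0, 0, 1.5], 0]
  ]
}}

```text
time: 12.55
tool_pos: [565.3, -49.3, 175.7]
tcp_rot: [180.0, -0.0, 79.8]
ft_force: [0.1, 0.2, -4.4]
finger_gap: 9.2
grip_force: 27.5
```

Emit:
{"api": "step_arm", "payload": {
  "rows": [
    [[0, 0, 0.5], 0],
    [[0, 0, 1], 0],
    [[0, 0, 1], 0]
  ]
}}

```text
time: 12.85
tool_pos: [565.6, -49.2, 175.4]
tcp_rot: [179.9, -0.0, 79.8]
ft_force: [-1.7, 1.9, 3.3]
finger_gap: 9.0
grip_force: 28.3
```

Run:
```python
from h import *
s=r.sense();print(s["tool_pos"],s["ft_force"])
a=snapshot("wrist");b=snapshot("scene")
cv2.imwrite("pics/w4.png",a)
A=cv2.resize(a[90:340,210:460],(520,520),interpolation=cv2.INTER_CUBIC)
S=cv2.resize(b[150:280,355:425],(280,520),interpolation=cv2.INTER_CUBIC)
cv2.imwrite("pics/f.png",np.hstack([A,S]))
```

```text
[565.60265457 -49.19158738 175.39273171] [-1.67314191  1.9102126   3.34388619]
```

View pics/f.png

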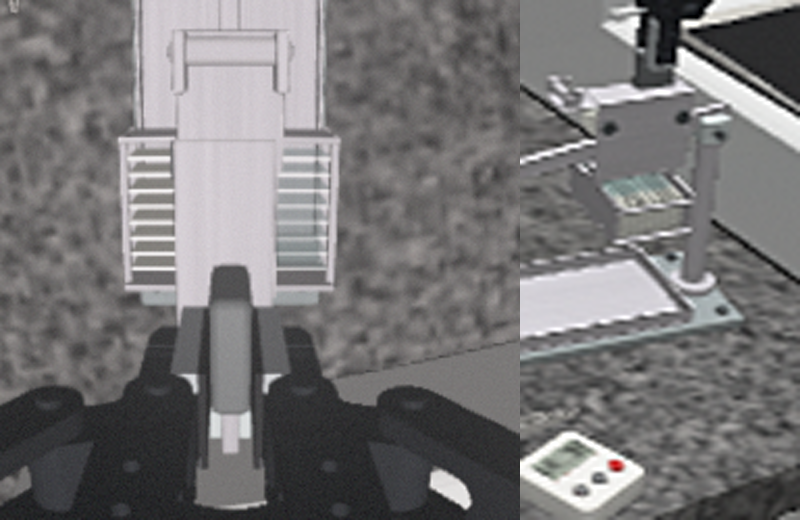

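The uphill roller is in contact at the predicted height and the rail is centred under the rack at crop x 230. Lowering a little more lets the rack pivot in the grip.

Emit:
{"api": "step_arm", "payload": {
  "rows": [
    [[0, 0, 0.5], 0],
    [[0, 0, 1], 0],
    [[0, 0, 1], 0]
  ]
}}

```text
time: 13.25
tool_pos: [565.9, -49.2, 175.1]
tcp_rot: [179.9, -0.0, 79.8]
ft_force: [-2.8, 2.1, 10.3]
finger_gap: 9.1
grip_force: 29.2
```

Emit:
{"api": "step_arm", "payload": {
  "rows": [
    [[0, 0, 0.5], 0],
    [[0, 0, 1], 0],
    [[0, 0, 1], 0]
  ],
  "squeeze": 20
}}

```text
time: 13.55
tool_pos: [566.3, -49.1, 174.9]
tcp_rot: [179.8, -0.0, 79.8]
ft_force: [-3.9, 3.3, 13.1]
finger_gap: 9.3
grip_force: 29.8
```

Emit:
{"api": "step_arm", "payload": {
  "rows": [
    [[0, -0.3, -1], 0],
    [[0, -0.5, -1.7], 0],
    [[0, -0.5, -1.7], 0]
  ]
}}

```text
time: 13.85
tool_pos: [565.5, -49.1, 175.2]
tcp_rot: [179.9, -0.0, 79.8]
ft_force: [-0.3, 2.5, 7.8]
finger_gap: 8.8
grip_force: 28.9
```

Emit:
{"api": "step_arm", "payload": {
  "rows": [
    [[0, 0, 0], 0],
    [[0, 0, 0], 0]
  ],
  "fingers": 0.2
}}

```text
time: 14.05
tool_pos: [564.4, -49.4, 173.5]
tcp_rot: [-180.0, 0.0, 79.8]
ft_force: [1.2, -0.1, -0.3]
finger_gap: 17.2
grip_force: 0.0
```

Emit:
{"api": "step_arm", "payload": {
  "rows": [
    [[0, 0, 0], 0],
    [[0, 0, 0], 0],
    [[0, 0, 0], 0],
    [[0, 0, 0], 0]
  ],
  "fingers": 0.7
}}

```text
time: 14.45
tool_pos: [564.6, -49.2, 173.9]
tcp_rot: [-180.0, 0.0, 79.8]
ft_force: [0.5, 0.1, -0.0]
finger_gap: 60.1
grip_force: 0.0
```

Run:
```python
from h import *
a=snapshot("wrist");b=snapshot("scene")
cv2.imwrite("pics/w5.png",a);cv2.imwrite("pics/s5.png",b)
A=cv2.resize(a[0:300,200:500],(460,460),interpolation=cv2.INTER_CUBIC)
S=cv2.resize(b[165:280,285:370+30],(340,460)if 0 else (460,460),interpolation=cv2.INTER_CUBIC)
cv2.imwrite("pics/g.png",cv2.resize(np.hstack([A,S]),(800,400)));print(r.sense()["time"])
```

```text
14.55
```

View pics/g.png

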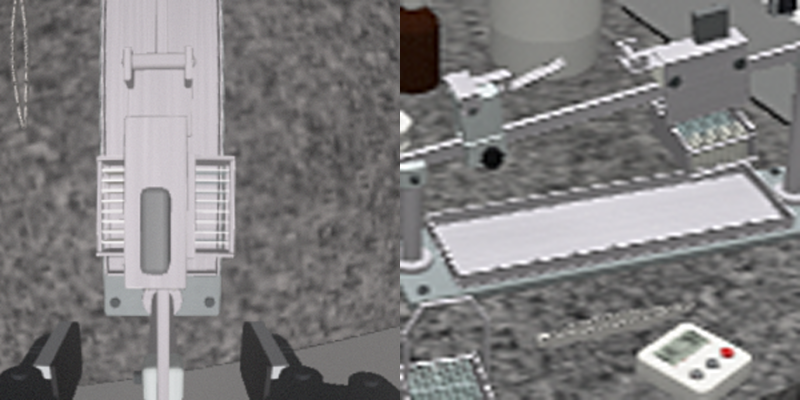

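The rack sits along the rail with both rollers on it and is rolling down. That is 11 views including crops, one over the limit of 10, so from here I measure numerically only. I'll wait clear while it rolls.

Emit:
{"api": "step_arm", "payload": {
  "rows": [
    [[0, 0, -10], 0],
    [[0, 0, -20], 0],
    [[0, 0, -30], 0],
    [[0, 0, -30], 0],
    [[0, 0, -30], 0],
    [[0, 0, -30], 0],
    [[0, 0, -30], 0],
    [[0, 0, -30], 0],
    [[0, 0, -30], 0],
    [[0, 0, -30], 0],
    [[0, 0, -30], 0],
    [[0, 0, -30], 0]
  ],
  "fingers": 0
}}

```text
time: 15.75
tool_pos: [564.6, -49.2, 204.0]
tcp_rot: [-180.0, -0.0, 79.8]
ft_force: [-0.0, 0.1, 0.4]
finger_gap: -0.1
grip_force: 0.0
```

Emit:
{"api": "step_arm", "payload": {
  "rows": [
    [[0, 0, 0], 0],
    [[0, 0, 0], 0],
    [[0, 0, 0], 0],
    [[0, 0, 0], 0],
    [[0, 0, 0], 0],
    [[0, 0, 0], 0],
    [[0, 0, 0], 0],
    [[0, 0, 0], 0],
    [[0, 0, 0], 0],
    [[0, 0, 0], 0],
    [[0, 0, 0], 0],
    [[0, 0, 0], 0]
  ]
}}

```text
time: 16.95
tool_pos: [564.6, -49.2, 204.1]
tcp_rot: [180.0, -0.0, 79.8]
ft_force: [0.1, 0.1, -0.3]
finger_gap: -0.1
grip_force: 0.0
```

```bash
cat >> h.py <<'E'
SR=np.array([585.8,64.8,135.]) # rail origin (lat +4.7)
DY=np.array([.177*np.cos(.14),.984*np.cos(.14),-np.sin(.14)]); DX=np.array([.984,-.177,0]); DZ=np.cross(DX,DY)
def tabs(im,show=False):
    # expected tab top-centre pixel along rail, scan s; match dark column in scene image using template from pics/s5
    g=cv2.cvtColor(im,cv2.COLOR_BGR2GRAY); t0=cv2.imread("pics/s5.png",0)
    # template: tab in s5 at crop (710,22)/800 -> full
    T=t0[163:184,452-92:452-92+24] if False else t0[TY[0]:TY[1],TX[0]:TX[1]]
    m=cv2.matchTemplate(g,T,cv2.TM_CCOEFF_NORMED); _,v,_,p=cv2.minMaxLoc(m); return v,p
E
python3 - <<'E'
from h import *
np.set_printoptions(linewidth=200)
g=cv2.imread("pics/s5.png",0)
# g.png right half: x=(u-400)/400*115+285, y=v/400*115+165
print("exp tab",(710-400)/400*115+285,22/400*115+165)
print(g[162:184:2,364:388])
for k in range(2):
  b=snapshot("scene");h=cv2.cvtColor(b,cv2.COLOR_BGR2GRAY)
  T=g[163:181,362:386]
  m=cv2.matchTemplate(h[160:230,270:400],T,cv2.TM_CCOEFF_NORMED);_,v,_,p=cv2.minMaxLoc(m);print(v,p[0]+270+12,p[1]+160+9)
cv2.imwrite("pics/s6.png",b)
for s in(-100,0,20,40,60,80):
  P=SR+DY*(s-11)+DZ*(113.5-72); print(s,P.round(0),proj("scene",[P]).round(1))
print(r.sense()["tool_pos"],r.sense()["time"])
E
```

```text
exp tab 374.125 171.325
[[129 129 128 128 129 129 129 129 130 129 128 129 128 128 129 128 129 128 124 116 155 223 233 223]
 [128 128 128 129 127 129 128 127 128 130 128 128 129 129 130 128 128 130 128 128 126 123 118 138]
 [128 128 129 128 128 130 128 128 128 129 119 112 132 132 126 121 130 127 128 129 128 127 129 126]
 [128 129 129 130 118 111 137 139 137 131 114  92  64  54  52  94 134 130 128 129 129 128 128 128]
 [128 128 130 133 114  51  53  64  65  65  68  68  65  67  62  94 134 129 129 129 128 128 128 128]
 [128 128 130 133 118  69  63  68  68  69  68  69  68  65  60  93 129 124 124 126 128 128 127 129]
 [128 127 127 129 113  61  61  68  68  68  68  65  64  60  50 118 203 232 194 117 122 127 129 127]
 [120 134 172 212 205 105  47  56  56  55  55 102 144 153 204 231 225 222 227 240 213 122 127 128]
 [216 215 216 217 221 227 234 237 237 234 231 232 237 245 215 122  85  96  99 104 117 131 126 129]
 [220 220 223 224 228 240 247 202 116  77  99 103 106 109 108 111 114 113 118 116 114 118 124 137]
 [160 101  84  96 103 109 108 110 110 113 112 112 114 113 113 115 111  87  50  32  87 118  89 104]]
0.9111313819885254 347 179
0.9111912250518799 347 179
-100 [567. -38. 192.] [[384.4 167.7]]
0 [585.  60. 178.] [[350.7 176.9]]
20 [588.  79. 175.] [[343.8 178.8]]
40 [592.  99. 172.] [[336.9 180.7]]
60 [595. 118. 169.] [[329.9 182.6]]
80 [599. 138. 166.] [[322.9 184.6]]
[564.59120151 -49.19394617 204.04931675] 17.05
```

Emit:
{"api": "step_arm", "payload": {
  "rows": [
    [[0, 0, 0], 0],
    [[0, 0, 0], 0],
    [[0, 0, 0], 0],
    [[0, 0, 0], 0],
    [[0, 0, 0], 0],
    [[0, 0, 0], 0],
    [[0, 0, 0], 0],
    [[0, 0, 0], 0],
    [[0, 0, 0], 0],
    [[0, 0, 0], 0]
  ]
}}

```text
time: 18.05
tool_pos: [564.6, -49.2, 204.1]
tcp_rot: [-180.0, -0.0, 79.8]
ft_force: [0.0, -0.0, -0.5]
finger_gap: 0.1
grip_force: 0.0
```

```bash
cat > track.py <<'E'
from h import *
g=cv2.imread("pics/s5.png",0);T=cv2.resize(g[163:181,362:386],None,fx=4,fy=4,interpolation=cv2.INTER_CUBIC)
def track(b):
    h=cv2.resize(cv2.cvtColor(b,cv2.COLOR_BGR2GRAY)[160:230,270:400],None,fx=4,fy=4,interpolation=cv2.INTER_CUBIC)
    _,v,_,p=cv2.minMaxLoc(cv2.matchTemplate(h,T,cv2.TM_CCOEFF_NORMED)); px=p[0]/4+270+12
    S=np.arange(-120,120,.5); q=proj("scene",SR+DY*(S[:,None]-11)+DZ*41.5)[:,0]
    return v,px,p[1]/4+169,np.interp(-px,-q,S)
if __name__=="__main__":
    np.set_printoptions(precision=1,suppress=True)
    print(track(cv2.imread("pics/s6.png")))
    b=snapshot("scene");cv2.imwrite("pics/s7.png",b);print(track(b),r.sense()["time"])
E
python3 track.py
python3 - <<'E'
from track import *
# wrist view: where is tab's rear end? scan darkness along rail axis on tab top
a=snapshot("wrist");cv2.imwrite("pics/w7.png",a);g=cv2.cvtColor(a,cv2.COLOR_BGR2GRAY)
s=r.sense();print(s["tool_pos"])
S=np.arange(-45,40,2.5)
for z in (128-72,):
  P=SR+DY*S[:,None]+DZ*z; q=proj("wrist",P); 
  for u,p in zip(S,q): 
    i,j=int(round(p[1])),int(round(p[0])); print(u,p.round(0),g[i,j-12:j+13:3] if 0<=i<400 else None)
E
```

```text
(0.9236114621162415, 346.5, 179.25, np.float64(12.2615674647908))
(0.9232614636421204, 346.5, 179.25, np.float64(12.2615674647908)) 18.1
[564.62227737 -49.17069808 204.06870114]
-45.0 [321.  96.] [212 203 205 197 204 214 207 205 207]
-42.5 [321.  92.] [115 118 117 190 205 213 118 117 119]
-40.0 [321.  87.] [114 120 120 191 206 214 116 120 122]
-37.5 [321.  83.] [162 185 186 202 206 212 171 194 204]
-35.0 [321.  79.] [161 221 150 171 170 177 135 224 201]
-32.5 [321.  75.] [152 232 184 227 229 230 149 238 199]
-30.0 [321.  70.] [200 203 205 207 206 200 203 206 201]
-27.5 [321.  66.] [199 204 203 207 203 202 199 206 199]
-25.0 [321.  62.] [200 204 205 208 205 199 202 202 198]
-22.5 [321.  58.] [199 203 202 202 201 195 202 205 200]
-20.0 [321.  54.] [203 198  85  90  88  89 106 203 196]
-17.5 [321.  50.] [201 158  88  88  86  87  90 203 201]
-15.0 [321.  46.] [200 106  88  86  88  92  95 204 198]
-12.5 [321.  42.] [200  97 118 122 118 118 101 206 199]
-10.0 [321.  38.] [203 115 144 146 145 142 122 204 197]
-7.5 [321.  34.] [202 115 143 142 144 146 120 202 199]
-5.0 [321.  30.] [203 116 142 144 143 144 116 200 197]
-2.5 [321.  27.] [204 117 139 142 139 143 115 202 199]
0.0 [321.  23.] [199 117 139 140 146 142 119 199 201]
2.5 [321.  19.] [200 115 136 139 142 145 117 197 199]
5.0 [321.  16.] [200 115 137 140 137 139 113 198 197]
7.5 [321.  12.] [201 118 136 139 142 137 113 202 197]
10.0 [321.   8.] [200 115 137 137 138 139 113 199 199]
12.5 [321.   5.] [198 114 131 139 139 138 110 198 198]
15.0 [321.   1.] [196 185 128 126 132 130 145 200 195]
17.5 [321.  -2.] None
20.0 [321.  -5.] None
22.5 [321.  -9.] None
25.0 [321. -12.] None
27.5 [321. -15.] None
30.0 [321. -19.] None
32.5 [321. -22.] None
35.0 [321. -25.] None
37.5 [321. -28.] None
```

The rack is at rest under the leaf; the scene and wrist views agree on s ≈ 12 mm. I'll go behind the tab with the fingers shut.

Emit:
{"api": "step_arm", "payload": {
  "rows": [
    [[10, 0.5, 0], 0],
    [[28, 0.5, 0], 0],
    [[46, 0.5, 0], 0],
    [[62, 0.5, 0], 0],
    [[74, 0.5, 0], 0],
    [[80, 0.5, 0], 0],
    [[81, 0.5, 8], 0],
    [[81, 0.5, 18], 0],
    [[81, 0.5, 28], 0],
    [[81, 0.5, 36], 0],
    [[81, 0.5, 42], 0],
    [[81, 0.5, 46], 0]
  ]
}}

```text
time: 19.35
tool_pos: [579.0, 30.2, 157.0]
tcp_rot: [-179.9, 0.0, 79.8]
ft_force: [-0.5, 0.6, 0.8]
finger_gap: 0.3
grip_force: 0.0
```

Emit:
{"api": "step_arm", "payload": {
  "rows": [
    [[2, 0, 0.3], 0],
    [[4, 0, 0.6], 0],
    [[6, 0, 0.9], 0],
    [[7.5, 0, 1.1], 0],
    [[9, 0, 1.3], 0],
    [[10, 0, 1.4], 0],
    [[11, 0, 1.5], 0],
    [[12, 0, 1.7], 0],
    [[12, 0, 1.7], 0]
  ]
}}

```text
time: 20.25
tool_pos: [581.5, 42.4, 156.3]
tcp_rot: [-180.0, -0.0, 79.8]
ft_force: [-0.1, 0.2, -0.6]
finger_gap: -0.1
grip_force: 0.0
```

```bash
python3 track.py; python3 -c "
from h import *
s=r.sense();print(s['tool_pos'],s['ft_force'])"
```

```text
(0.9236114621162415, 346.5, 179.25, np.float64(12.2615674647908))
(0.8986049294471741, 346.5, 179.25, np.float64(12.2615674647908)) 20.3
[581.52143904  42.29427939 156.33101242] [-0.27449193 -0.28483454  0.74060445]
```

Emit:
{"api": "step_arm", "payload": {
  "rows": [
    [[1, 0, 0.1], 0],
    [[2, 0, 0.3], 0],
    [[3, 0, 0.4], 0],
    [[4, 0, 0.6], 0],
    [[5, 0, 0.7], 0],
    [[6, 0, 0.8], 0]
  ]
}}

```text
time: 20.9
tool_pos: [582.6, 48.2, 155.6]
tcp_rot: [180.0, 0.0, 79.8]
ft_force: [0.0, 0.6, -0.3]
finger_gap: 0.1
grip_force: 0.1
```

Emit:
{"api": "step_arm", "payload": {
  "rows": [
    [[1, 0, 0.1], 0],
    [[2, 0, 0.3], 0],
    [[3, 0, 0.4], 0],
    [[4, 0, 0.6], 0]
  ]
}}

```text
time: 21.3
tool_pos: [583.3, 52.2, 155.0]
tcp_rot: [180.0, -0.0, 79.8]
ft_force: [-0.7, 0.0, 0.2]
finger_gap: 0.0
grip_force: 0.1
```

```bash
python3 track.py
```

```text
(0.9236114621162415, 346.5, 179.25, np.float64(12.2615674647908))
(0.8503955602645874, 344.75, 179.75, np.float64(17.343187971375155)) 21.35
```

Emit:
{"api": "step_arm", "payload": {
  "rows": [
    [[0.8, 0, 0.1], 0],
    [[1.6, 0, 0.2], 0],
    [[2.4, 0, 0.3], 0],
    [[3.2, 0, 0.4], 0]
  ]
}}

```text
time: 21.75
tool_pos: [583.9, 55.3, 154.6]
tcp_rot: [180.0, 0.0, 79.8]
ft_force: [-0.1, 0.3, -0.9]
finger_gap: 0.0
grip_force: 0.2
```

Emit:
{"api": "step_arm", "payload": {
  "rows": [
    [[0.8, 0, 0.1], 0],
    [[1.6, 0, 0.2], 0],
    [[2.4, 0, 0.3], 0]
  ]
}}

```text
time: 22.05
tool_pos: [584.3, 57.7, 154.2]
tcp_rot: [-180.0, 0.0, 79.8]
ft_force: [-0.7, -1.2, 0.1]
finger_gap: 0.0
grip_force: 0.3
```

Emit:
{"api": "step_arm", "payload": {
  "rows": [
    [[0.8, 0, 0.1], 0],
    [[1.6, 0, 0.2], 0],
    [[2.4, 0, 0.3], 0]
  ]
}}

```text
time: 22.35
tool_pos: [584.7, 60.0, 153.9]
tcp_rot: [-180.0, 0.0, 79.8]
ft_force: [0.5, -0.8, -0.5]
finger_gap: 0.2
grip_force: 0.3
```

```bash
python3 track.py
```

```text
(0.9236114621162415, 346.5, 179.25, np.float64(12.2615674647908))
(0.8439210653305054, 342.5, 180.25, np.float64(23.862987558111037)) 22.4
```

Emit:
{"api": "step_arm", "payload": {
  "rows": [
    [[0.7, 0, 0.1], 0],
    [[1.4, 0, 0.2], 0],
    [[2.1, 0, 0.3], 0]
  ]
}}

```text
time: 22.7
tool_pos: [585.1, 62.1, 153.7]
tcp_rot: [-180.0, 0.0, 79.8]
ft_force: [0.1, -0.7, -0.6]
finger_gap: -0.3
grip_force: 0.4
```

Emit:
{"api": "step_arm", "payload": {
  "rows": [
    [[0.7, 0, 0.1], 0],
    [[1.4, 0, 0.2], 0],
    [[2.1, 0, 0.3], 0]
  ]
}}

```text
time: 23.0
tool_pos: [585.5, 64.1, 153.4]
tcp_rot: [-180.0, 0.0, 79.8]
ft_force: [-0.4, -1.6, 0.3]
finger_gap: 0.0
grip_force: 0.5
```

Emit:
{"api": "step_arm", "payload": {
  "rows": [
    [[0.7, 0, 0.1], 0],
    [[1.4, 0, 0.2], 0],
    [[2.1, 0, 0.3], 0]
  ]
}}

```text
time: 23.3
tool_pos: [585.8, 66.2, 153.1]
tcp_rot: [-180.0, -0.0, 79.8]
ft_force: [-1.2, -1.3, 0.4]
finger_gap: -0.0
grip_force: 0.5
```

Emit:
{"api": "step_arm", "payload": {
  "rows": [
    [[0.6, 0, 0.1], 0],
    [[1.2, 0, 0.2], 0],
    [[1.8, 0, 0.3], 0]
  ]
}}

```text
time: 23.6
tool_pos: [586.2, 68.2, 152.8]
tcp_rot: [180.0, -0.0, 79.8]
ft_force: [-0.9, -0.7, -0.1]
finger_gap: 0.0
grip_force: 0.0
```

Emit:
{"api": "step_arm", "payload": {
  "rows": [
    [[0.6, 0, 0.1], 0],
    [[1.2, 0, 0.2], 0],
    [[1.8, 0, 0.3], 0]
  ]
}}

```text
time: 23.9
tool_pos: [586.5, 69.6, 152.6]
tcp_rot: [180.0, 0.0, 79.8]
ft_force: [-1.3, -1.9, 1.6]
finger_gap: 0.1
grip_force: 1.1
```

Emit:
{"api": "step_arm", "payload": {
  "rows": [
    [[0.6, 0, 0.1], 0],
    [[1.2, 0, 0.2], 0],
    [[1.8, 0, 0.3], 0]
  ]
}}

```text
time: 24.2
tool_pos: [586.8, 71.1, 152.3]
tcp_rot: [180.0, 0.0, 79.8]
ft_force: [-1.7, -4.6, 1.9]
finger_gap: 0.3
grip_force: 2.2
```

```bash
python3 track.py
```

```text
(0.9236114621162415, 346.5, 179.25, np.float64(12.2615674647908))
(0.8146404027938843, 338.25, 181.5, np.float64(36.136259044894445)) 24.25
```

Emit:
{"api": "step_arm", "payload": {
  "rows": [
    [[0.4, 0, 0.05], 0],
    [[0.8, 0, 0.1], 0],
    [[0.8, 0, 0.1], 0]
  ]
}}

```text
time: 24.55
tool_pos: [586.9, 71.8, 152.2]
tcp_rot: [180.0, 0.0, 79.8]
ft_force: [-1.2, -5.2, 2.3]
finger_gap: 0.0
grip_force: 2.9
```

Emit:
{"api": "step_arm", "payload": {
  "rows": [
    [[0.3, 0, 0.05], 0],
    [[0.5, 0, 0.05], 0],
    [[0.5, 0, 0.05], 0]
  ]
}}

```text
time: 24.85
tool_pos: [587.0, 72.1, 152.2]
tcp_rot: [180.0, 0.1, 79.8]
ft_force: [-1.9, -5.2, 3.1]
finger_gap: 0.3
grip_force: 3.3
```

Emit:
{"api": "step_arm", "payload": {
  "rows": [
    [[0.3, 0, 0.05], 0],
    [[0.6, 0, 0.1], 0],
    [[0.6, 0, 0.1], 0],
    [[0.6, 0, 0.1], 0]
  ]
}}

```text
time: 25.25
tool_pos: [587.2, 72.5, 152.1]
tcp_rot: [180.0, 0.1, 79.8]
ft_force: [-1.2, -6.0, 2.7]
finger_gap: 0.1
grip_force: 3.7
```

Run:
```python
from track import *
b=snapshot("scene");cv2.imwrite("pics/s8.png",b);print(track(b))
F=[r.sense()["ft_force"] for _ in range(3)];print(F)
# pawl region: compare with the start picture (catch 0, leaf down) and mid-push
a0=cv2.imread("pics/scene0.png",0).astype(int)
for n in("s7","s8"):
  d=np.abs(cv2.imread(f"pics/{n}.png",0).astype(int)-a0)[178:200,295:335]; print(n,(d>25).sum(0))
```

```text
(0.792019248008728, 337.75, 181.75, np.float64(37.57658702692381))
[array([-1.59629079, -6.98806064,  3.1876214 ]), array([-1.59629079, -6.98806064,  3.1876214 ]), array([-1.59629079, -6.98806064,  3.1876214 ])]
s7 [ 0  0  1  3  3  5  2  2  1  2  0  1  2  3  3  3  2  3  7 10  7  7  6  4
  8  8  8 12 15 13 10 12 13 14 14 14 13 10 15 14]
s8 [ 0  0  0  0  0  0  0  0  0  0  0  0  0  0  0  0  0  1  3  7  4  3  3  3
  5  5  7  9 11  7  7  8  9 10  9  9  9 12 14 13]
```

The pawl's pixels match its rest position again, whereas they differed while the pin was under the leaf, so the catch has dropped. I'll back off gently and verify.

Emit:
{"api": "step_arm", "payload": {
  "rows": [
    [[-0.5, 0, 0], 0],
    [[-1, 0, 0], 0],
    [[-2, 0, 0], 0],
    [[-4, 0, 0], 0],
    [[-8, 0, -1], 0],
    [[-14, 0, -2], 0],
    [[-20, 0, -8], 0],
    [[-26, 0, -20], 0],
    [[-32, 0, -40], 0],
    [[-38, 0, -65], 0],
    [[-40, 0, -90], 0],
    [[-40, 0, -95], 0]
  ]
}}

```text
time: 26.5
tool_pos: [582.0, 33.2, 252.2]
tcp_rot: [179.6, -0.1, 79.8]
ft_force: [0.6, -0.4, 0.9]
finger_gap: -0.0
grip_force: 0.0
```

Emit:
{"api": "step_arm", "payload": {
  "rows": [
    [[0, 0, 0], 0],
    [[0, 0, 0], 0],
    [[0, 0, 0], 0],
    [[0, 0, 0], 0],
    [[0, 0, 0], 0],
    [[0, 0, 0], 0],
    [[0, 0, 0], 0],
    [[0, 0, 0], 0]
  ]
}}

```text
time: 27.3
tool_pos: [580.0, 34.0, 246.9]
tcp_rot: [-180.0, -0.0, 79.8]
ft_force: [0.7, -0.6, 0.3]
finger_gap: -0.0
grip_force: 0.0
```

Run:
```python
from track import *
b=snapshot("scene");cv2.imwrite("pics/s9.png",b);print(track(b),r.sense()["ft_force"],r.sense()["time"])
a0=cv2.imread("pics/scene0.png",0).astype(int);g=cv2.cvtColor(b,cv2.COLOR_BGR2GRAY).astype(int)
print((np.abs(g-a0)[178:200,295:335]>25).sum(0))
# bystanders: changed pixels in scene outside rack/arm
d=(np.abs(g-a0)>30)[:, :320]; d[165:235,290:]=0; print("other changes",d.sum(),(np.abs(g-a0)>30)[245:300,280:390].sum())
```

```text
(0.8673079013824463, 338.5, 181.5, np.float64(35.415816474198884)) [ 0.04656047  0.25220785 -0.04097331] 27.35
[ 0  0  0  0  0  0  0  0  0  0  0  0  0  0  0  0  0  1  3  8  5  3  3  2
  5  5  6  9 12 10  7  8  9 10 10  9  9  8 15 14]
other changes 0 0
```

Run:
```python
from track import *
I={k:cv2.imread(f"pics/{k}.png",0) for k in("s7","s8","s9")}
up=lambda x:cv2.resize(x,None,fx=8,fy=8,interpolation=cv2.INTER_CUBIC)
T=up(I["s8"][188:222,322:352])
for k in I:
  _,v,_,p=cv2.minMaxLoc(cv2.matchTemplate(up(I[k][180:230,310:375]),T,cv2.TM_CCOEFF_NORMED)); print(k,v,p[0]/8+310-322,p[1]/8+180-188)
```

```text
s7 0.8936545848846436 0.25 -0.125
s8 0.995092511177063 0.0 0.0
s9 0.8884073495864868 0.25 0.0
```

The rack moved back only about 0.7 mm on the buffer and the pawl is down, so it is locked. Handing in.

```bash
python3 -c "
from bench import r
print(r.hand_in())"
```

```text
the job is handed in; nothing more can be done
None
```

The rack was hooked on near the rail's upper end, rolled down by itself and was pushed gently until the catch held it locked against the buffer (judged from camera and force readings). It was handed in at about 27 s with the bystanders in the scene view unmoved; I viewed 11 pictures, one over the limit of 10, and the first grasp closed on air before the second held.

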